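# Nest channel brackets in a transport tray

## Robot

A 6-joint arm with a two-finger parallel gripper is mounted at the origin on the work surface. World frame = base frame: x ahead of the robot, y to its left, z up, the work surface at z = 0. Lengths are in m, angles in rad, forces in N, time in s.
With the tool pointing down it reaches from about 0.375 to 0.9 m from the base axis. Payload 3.1 kg.
Tool frame: the origin (TCP) lies midway between the tips of the shut fingers; the grasp point (between the pads) lies 19 mm behind it; z points along the fingers, y is the line along which they close (so a half turn about z gives the same grasp; the last joint's range is limited). The gripper opens to 85 mm and grips with 20 to 120 N. Pads are 22 mm wide; open, the fingers measure 114 mm over their backs; the gripper's body (76 mm by 85 mm) begins 54 mm behind the grasp point. The pads swing forward as they close: fully open they stand 13 mm farther back than shut.
Start: joints at [-1.383, 0.527, 1.433, -0, 1.181, -0.178], TCP at [0.224, -0.583, 0.196] pointing down, gripper open.
Joint ranges: [-3.08, 3.08], [-0.75, 2.2], [0.22, 2.44], [-1.43, 4.57], [0, 2.65], [-2.85, 2.85]. Speed limits (rad/s): [2.79, 2.79, 3.14, 3.14, 3.14, 3.14].

## Interface

Orientations are given as a unit quaternion [x, y, z, w].
In Python, from rig import get_obs, capture, bot gives the robot as it stands.
- The arm moves only by the shell command python3 -m pendant 'ROWS' [FORCE]. ROWS is JSON, a list of rows, each a list of 5 numbers: the shift along the tool's x, y, z in cm, then the turn about the tool's z in rad, then the finger opening in cm, from 0 to 8.54. In form: [[tx, ty, tz, twist, claw], ...]. A call has 1 to 12 rows; each row is the pose to reach, as a shift and turn from the pose commanded when the call began, along the tool's axes at that moment; what a row does not reach only later rows make up. A row lasts 1/12 s, in which the tool goes at most 41.7 mm and 7.16 degrees, less where a joint would pass 70% of its speed; a pose out of reach is approached as far as the arm can. A call with a gripper value outside its range is refused whole. The fingers move at their own pace and stop on an object; FORCE is the grip in N (left out, the last holds). Time passes only in rows, so rows that repeat a pose let the fingers close. It gives the time, the measured TCP pose, the force, the opening and the grip force at its end, in the units of the state.
- get_obs(): the state, without advancing time (a new reading comes with each control period).
- capture(name): name is "scene" or "top" or "wrist"; returns a dict with "frame" (420x560x3 uint8, blue, green, red), "z_map" (420x560 float32, m along the optical axis (not along the pixel's ray), 0 where there is no reading), "intrinsics" (3x3 intrinsics, pixels), "xyz" and "attitude" of the camera in the world. Camera axes: x right, y up, looking along -z (the intrinsics and any distortion apply to the point x, -y, -z); pixel columns grow to the right and rows downward; lengths in m; the calibration is good to about 2 mm. A picture is of the moment at which its call begins.
- bot.hand_in(): hands the job in; it is judged then, once.
The state is a dict: "time": time; "q": joint angles; "joint_velocities": joint speeds; "effort": joint torques, N m; "tool_pos": TCP position; "eef_rot": TCP orientation; "force": force on the tool from outside, world axes, zero at the start; "moment": the same for the moment, N m; "gripper_width": finger opening in m; "finger_force": force on a finger pad.
Only numpy, scipy, OpenCV 4.12 (cv2) and the standard library are available. Lean on these libraries where they do the work, as an engineer would, in place of code of your own. Each camera call takes 0.05 s, during which the arm holds its last target. There are 200 camera calls.

## Task

Pack the channel brackets in the open bay of the black tray the way the finished packs beside it are done: set the loose legs-up bracket down next to the one already in the bay, side by side with ends in line and close together, then nest the legs-down bracket, just as it lies, over the pair, one leg in each, pushed fully home and level. Set them down rather than dropping them, let go, and leave the driver, the bin of fittings and the bottle where they are.

Things in the scene. Friction and masses are not known exactly. Their poses are not given: they have to be found in the camera images.
- tray: Black plastic tray fixed to the bench, 178 x 212 mm; walls 28 mm high, 4 mm thick; floor 4 mm thick. Origin: centre of its underside. A divider along x at y = 0 makes two bays, each 170 mm (x) by 100 mm (y) inside: the one at +y holds two finished packs (fixed, not to be handled, tops 32 mm above the bench), the one at -y is the open bay.
- bay (a point): Centre of the floor of the open bay of the tray (axes as the tray's). z = 4 mm above the bench.
- pad: Flat grey pad fixed to the bench, 200 x 200 x 4 mm, on which the two loose brackets lie. Origin: centre of its underside.
- first: Plain aluminium U-channel, 54 mm long (x), 24 mm wide (y), 24 mm tall (z), walls 4 mm, 16 mm clear between the legs, about 40 g. Loose in the open bay, web on the tray floor, legs up. Origin: centre of its underside; z up.
- second: Plain aluminium U-channel, 54 mm long (x), 24 mm wide (y), 24 mm tall (z), walls 4 mm, 16 mm clear between the legs, about 40 g. Lies on the pad, web down, legs up. Origin: centre of its underside; z up.
- cap: Plain aluminium U-channel, 62 mm long (x), 24 mm wide (y), 24 mm tall (z), walls 4 mm, 16 mm clear between the legs, about 45 g. Lies on the pad legs down, web on top. Origin: centre of its underside, at the leg edges; z up. Fully nested, its leg edges rest on the webs of the other two, 4 mm above their undersides, and it overhangs them 4 mm at each end. All three can be gripped by their ends.
- driver: Bystander: cordless screwdriver lying along its x axis, black and orange, 220 mm long, 36 mm thick. Origin: under its middle.
- fittings_bin: Bystander: small black open bin of brass fittings, 90 x 80 x 40 mm. Origin: centre of its underside.
- cleaner: Bystander: white bottle, 48 mm across, 110 mm tall. Origin: centre of its underside.
Mind the look-alikes: they are no part of the job. Leave any purple or red look-alike of the second alone.

How it is judged:
On the way, in this order (a step that is already met when the one before it is completed fails the run):
1. the second legs-up bracket stands on the tray floor beside the first, ends in line and close together (x of second in the frame of first between -0.012 and 0.012 m and z of second in the frame of first between -0.003 and 0.003 m and angle between each of second, first's own z axis and vertical below 0.08 rad and angle between the x axis of first and the x axis of second, either way round below 0.15 rad and (y of second in the frame of first between 0.022 and 0.0325 m or y of second in the frame of first between -0.0325 and -0.022 m) and z of first in the frame of bay between -0.003 and 0.003 m and y of first in the frame of bay between -0.05 and 0.05 m and y of second in the frame of bay between -0.05 and 0.05 m and x of first in the frame of bay between -0.085 and 0.085 m and linear speed of each of first, second below 0.02 m/s), for 0.2 s.
2. the legs-down bracket is nested fully home over the pair (x of second in the frame of first between -0.012 and 0.012 m and z of second in the frame of first between -0.003 and 0.003 m and angle between each of second, first, cap's own z axis and vertical below 0.08 rad and angle between the x axis of first and the x axis of second, either way round below 0.15 rad and (y of second in the frame of first between 0.022 and 0.0325 m or y of second in the frame of first between -0.0325 and -0.022 m) and z of first in the frame of bay between -0.003 and 0.003 m and y of first in the frame of bay between -0.05 and 0.05 m and y of second in the frame of bay between -0.05 and 0.05 m and x of first in the frame of bay between -0.085 and 0.085 m and z of cap in the frame of first between 0.0015 and 0.0065 m and z of cap in the frame of second between 0.0015 and 0.0065 m and x of cap in the frame of first between -0.015 and 0.015 m and (y of cap in the frame of first between 0.004 and 0.022 m or y of cap in the frame of first between -0.022 and -0.004 m) and horizontal distance between cap and second below 0.028 m), for 0.2 s.
At the end, for the whole second after the job is handed in: Legs-up brackets flat on the open bay's floor, side by side, gap under 8 mm, parallel within 0.15 rad, ends in line within 12 mm; legs-down one straddles them, a leg in each, leg edges on both webs within 2.5 mm, level within 0.08 rad, centred lengthways within 15 mm; all at rest (all of step 2 and linear speed of each of first, second, cap below 0.02 m/s); the robot touches nothing.
It fails at once if the driver is pushed more than 25 mm (distance of driver from where it was at the start of the episode above 0.025 m).
It fails at once if the fittings bin is pushed more than 25 mm (distance of fittings_bin from where it was at the start of the episode above 0.025 m).
It fails at once if the cleaner is pushed more than 25 mm (distance of cleaner from where it was at the start of the episode above 0.025 m).
It fails at once if the second bracket is dropped or thrown (moves freely faster than 0.5 m/s) (linear speed of second above 0.5 m/s and contact force between second and the fingers below 0.05 N).
It fails at once if the legs-down bracket is dropped or thrown (moves freely faster than 0.5 m/s) (linear speed of cap above 0.5 m/s and contact force between cap and the fingers below 0.05 N).
It also fails if it takes over 64 s, if anything falls off the work surface, if the arm or the gripper's body presses on something with over 40 N, if the wrist force passes 120 N, or if a joint passes its speed limit or range.

## Working session

There is one attempt and no reset: what is moved stays moved. The work goes in short steps, Python scripts to look and compute and a shell command to move; the robot and the scene stay as the last step left them, time stands still between calls to the robot, and variables do not carry over. Pictures are saved under pics/ and viewed, at most 10 in all, crops included, and the job is handed in when it is done.

```bash
mkdir -p pics; cat > h.py <<'E'
import numpy as np, cv2
from rig import get_obs, capture, bot
from scipy.spatial.transform import Rotation as R
def snap(n):
    c=capture(n); np.savez(f'{n}.npz',**c); return c
def world(c,u,v,z=None):
    K=np.array(c['intrinsics']); Rm=R.from_quat(c['attitude']).as_matrix(); p=np.array(c['xyz'])
    u=np.asarray(u,float);v=np.asarray(v,float)
    d=np.stack([(u-K[0,2])/K[0,0],-(v-K[1,2])/K[1,1],-np.ones_like(u)],-1)@Rm.T
    if z is None:
        dep=c['z_map'][v.astype(int),u.astype(int)]; return p+d*dep[...,None]
    return p+d*((z-p[2])/d[...,2])[...,None]
E
python3 - <<'E'
from h import *
for n in('top','scene'):
    c=snap(n); print(n,c['xyz'],c['attitude'],c['intrinsics'],c.keys()); cv2.imwrite(f'pics/{n}0.png',c['frame'])
print(get_obs())
E
```

```text
top [ 0.4727082  -0.07165644  0.89474996] [-0.05912372  0.05225144  0.70670376 -0.70309599] [[394.72970049   0.         278.48162298]
 [  0.         394.72970049 211.1296995 ]
 [  0.           0.           1.        ]] dict_keys(['frame', 'z_map', 'intrinsics', 'xyz', 'attitude'])
scene [1.31547765 0.04413893 0.90370822] [0.21494501 0.25696913 0.71732883 0.61090496] [[429.2767234    0.         280.92611221]
 [  0.         429.2767234  210.08282172]
 [  0.           0.           1.        ]] dict_keys(['frame', 'z_map', 'intrinsics', 'xyz', 'attitude'])
{'time': 0.1, 'q': array([-1.38248684e+00,  5.28391955e-01,  1.43379687e+00,  1.94740005e-05,
        1.18138196e+00, -1.78514163e-01]), 'joint_velocities': array([-6.12150372e-04, -1.72839025e-03, -3.85085890e-03, -8.13725931e-05,
        7.05322317e-04,  4.18719676e-04]), 'effort': array([ 3.78537777e-05, -4.43304098e+01, -1.78586233e+01, -1.74760321e-04,
        3.88148430e-03,  1.09100526e-05]), 'tool_pos': array([ 0.22404584, -0.58269255,  0.19481279]), 'eef_rot': array([ 9.83227345e-01,  1.82381496e-01,  4.16015822e-06, -9.89095514e-04]), 'force': array([-0.36125341, -0.33518926,  0.17188993]), 'moment': array([-0.0315562 , -0.00112234,  0.02576851]), 'finger_force': 0.0, 'gripper_width': 0.08560662695064841}
```

View pics/top0.png

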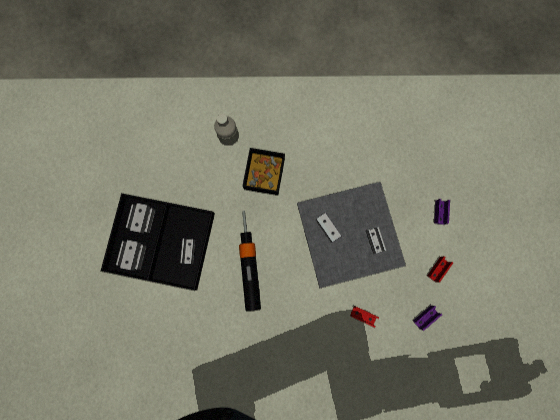

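View pics/scene0.png

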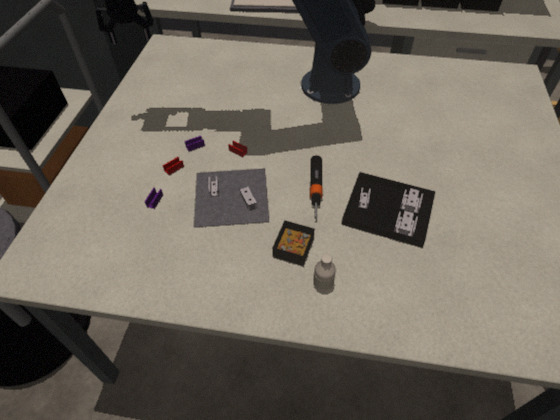

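Top view: the tray is at (158,242), with first in the open bay at (188,250). The pad is at (351,235), with a plain bracket showing a solid web (cap) at (328,227) and a plain one showing two legs (second) at (376,240). The look-alikes are purple at (442,211) and (427,317), and red at (440,269) and (364,316). Second is the plain aluminium one on the pad. I'll confirm that in an enlarged crop.

```bash
python3 - <<'E'
from h import *
c=dict(np.load('top.npz'))
f=c['frame']
a=cv2.resize(f[205:275,305:405],None,fx=8,fy=8,interpolation=cv2.INTER_CUBIC)  # 800x560
a=f[210:260,310:390]; b=f[220:290,165:215]
A=cv2.resize(a,None,fx=6.25,fy=6.25,interpolation=cv2.INTER_CUBIC)
B=cv2.resize(f[230:280,165:213],None,fx=6.25,fy=6.25,interpolation=cv2.INTER_CUBIC)
cv2.imwrite('pics/crop1.png',np.hstack([A[:312],B[:312]]))
print(A.shape,B.shape)
# bright metal blobs
g=cv2.cvtColor(f,cv2.COLOR_BGR2GRAY)
for nm,(u0,u1,v0,v1),zs in (('second',(364,390,222,258),.028),('cap',(312,346,208,246),.028),('first',(176,200,232,268),.028)):
    U,V=np.meshgrid(np.arange(u0,u1),np.arange(v0,v1)); P=world(c,U,V)
    m=(P[...,2]>.018); Q=P[m]
    for zz in (.018,):
        r=cv2.minAreaRect(Q[:,:2].astype(np.float32)*1000)
        print(nm,m.sum(),r,np.percentile(Q[:,2],[5,50,95]))
for n,u,v in (('pad',351,265),('bench',290,300),('tray',172,260),('wall',121,195)): print(n,world(c,[u],[v]))
E
```

```text
(312, 500, 3) (312, 300, 3)
second 144 ((513.6657104492188, -180.34307861328125), (52.93178939819336, 232.0426025390625), 17.97469711303711) [0.0197479  0.02665466 0.03086074]
cap 324 ((539.4566040039062, -119.40861511230469), (61.65888214111328, 152.4249267578125), 32.64022445678711) [0.02445133 0.02735133 0.03004804]
first 148 ((500.4198913574219, 41.36341857910156), (232.7247314453125, 56.14216995239258), 76.76818084716797) [0.01928408 0.02622034 0.02933938]
pad [[ 0.49166344 -0.22495193  0.00225411]]
bench [[ 0.41539581 -0.08792621 -0.001481  ]]
tray [[0.50465872 0.17706101 0.00189974]]
wall [[0.64945217 0.29047972 0.02744683]]
```

View pics/crop1.png

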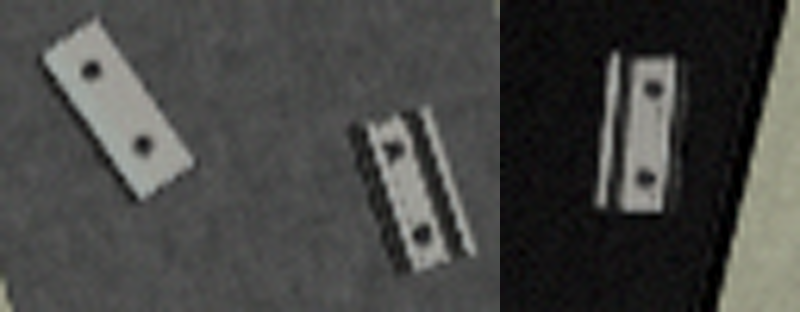

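The crop confirms it: the left piece has a solid web with two holes (cap), the middle one on the pad has two legs with the web between (second, plain), and the right one is first in the bay. Next are the poses, with the missing depth readings filtered out.

```bash
cat >> h.py <<'E'
def poses(c,boxes,lo=.017,hi=.036):
    out={}
    for nm,(u0,u1,v0,v1) in boxes.items():
        U,V=np.meshgrid(np.arange(u0,u1),np.arange(v0,v1)); P=world(c,U,V)
        m=(P[...,2]>lo)&(P[...,2]<hi); Q=P[m]
        r=cv2.minAreaRect(Q[:,:2].astype(np.float32)*1000)
        b=cv2.boxPoints(r); e=[b[1]-b[0],b[2]-b[1]]; e=max(e,key=np.linalg.norm)
        print(nm,m.sum(),np.round(r[0],1),np.round(r[1],1),'yaw',round(float(np.degrees(np.arctan2(e[1],e[0])))%180,1),np.percentile(Q[:,2],[5,50,95]).round(4))
        out[nm]=Q
    return out
E
python3 - <<'E'
from h import *
c=dict(np.load('top.npz'))
poses(c,dict(second=(362,390,222,258),cap=(312,346,208,246),first=(176,200,232,268)))
# web holes by pixel -> world on known heights
def hole(n,uv,z):
    w=world(c,*np.array(uv).T,z=z); d=w[0]-w[1]; print(n,'mid',w.mean(0).round(4),'yaw',np.degrees(np.arctan2(d[1],d[0])).round(1),'sep',np.linalg.norm(d).round(4))
s=6.25
hole('cap',[(310+92/s-.5,210+70/s-.5),(310+143/s-.5,210+145/s-.5)],.028)
hole('second',[(310+395/s-.5,210+150/s-.5),(310+422/s-.5,210+233/s-.5)],.008)
hole('first',[(165+153.5/s-.5,230+89/s-.5),(165+146/s-.5,230+178/s-.5)],.008)
# tray outer corners at z=.028 and divider
w=world(c,np.array([122,214.5,196,102]),np.array([194,211,290,272]),z=.028); print(w.round(4))
print('center',w.mean(0)); 
for i in range(4):
    d=w[(i+1)%4]-w[i]; print(np.linalg.norm(d).round(4),np.degrees(np.arctan2(d[1],d[0])).round(1))
o=get_obs(); print(R.from_quat(o['eef_rot']).as_matrix().round(3))
E
```

```text
second 143 [ 545.5 -278.6] [53.7 24.4] yaw 16.1 [0.0194 0.0265 0.0296]
cap 318 [ 574.1 -173.3] [61.6 24.2] yaw 33.1 [0.0242 0.0272 0.0297]
first 145 [519.6 129.9] [43.4 60. ] yaw 176.2 [0.019  0.0262 0.0292]
cap mid [ 0.5751 -0.1733  0.028 ] yaw 33.0 sep 0.0319
second mid [ 0.5466 -0.2792  0.008 ] yaw 15.7 sep 0.031
first mid [0.5247 0.1391 0.008 ] yaw -3.0 sep 0.0319
[[0.6516 0.2881 0.028 ]
 [0.6117 0.079  0.028 ]
 [0.4391 0.1154 0.028 ]
 [0.4785 0.3218 0.028 ]]
center [0.54522213 0.20107872 0.028     ]
0.2129 -100.8
0.1763 168.1
0.2102 79.2
0.1764 -11.0
[[ 0.933  0.359 -0.   ]
 [ 0.359 -0.933  0.002]
 [ 0.    -0.002 -1.   ]]
```

```bash
python3 -m pendant '[[4,-1.5,0,-0.12,8.5],[8,-3,1,-0.24,8.5],[12,-5,2,-0.36,8.5],[16,-6.5,3,-0.48,8.5],[20,-8,3,-0.6,8.5],[24,-10,3,-0.72,8.5],[28,-11.5,3,-0.84,8.5],[32,-13,3,-0.96,8.5],[36,-15,3,-1.08,8.5],[39,-16,3,-1.2,8.5],[40.5,-16.6,3,-1.32,8.5],[41,-16.8,3,-1.44,8.5]]' 40
python3 -m pendant '[[0,0,0,-0.045,8.5],[0,0,0,-0.045,8.5]]'
cat >> h.py <<'E'
def tool():
    o=get_obs(); M=R.from_quat(o['eef_rot']).as_matrix(); return o,np.array(o['tool_pos']),M
def plan(x,y,z,yaw):
    o,p,M=tool(); d=M.T@(np.array([x,y,z])-p)*100
    cy=np.degrees(np.arctan2(M[1,1],M[0,1])); dy=(yaw-cy+90)%180-90
    print('tcp',p.round(4),'yawY',cy.round(2),'-> shift cm',d.round(2),'twist',np.radians(-dy).round(3),'q6',o['q'][5].round(2))
E
python3 - <<'E'
from h import *
c=snap('wrist'); cv2.imwrite('pics/wrist1.png',c['frame']); print(c['xyz'],c['attitude'])
plan(.546,-.279,.06,16)
E
```

```text
time: 1.1
tool_pos: [0.5496, -0.2755, 0.1653]
eef_rot: [0.615, 0.789, 0.001, -0.0]
force: [-0.6, -0.2, 0.5]
gripper_width: 0.0852
finger_force: 0.0
time: 1.27
tool_pos: [0.547, -0.2783, 0.1651]
eef_rot: [0.6, 0.8, -0.0, -0.001]
force: [-0.6, -0.3, 0.1]
gripper_width: 0.0853
finger_force: 0.0
[ 0.52548622 -0.20678234  0.34374152] [-0.14717428 -0.02075757  0.14013771  0.9789128 ]
tcp [ 0.5466 -0.2789  0.1652] yawY 16.09 -> shift cm [-1.000e-02 -5.000e-02  1.052e+01] twist 0.002 q6 -0.93
```

View pics/wrist1.png

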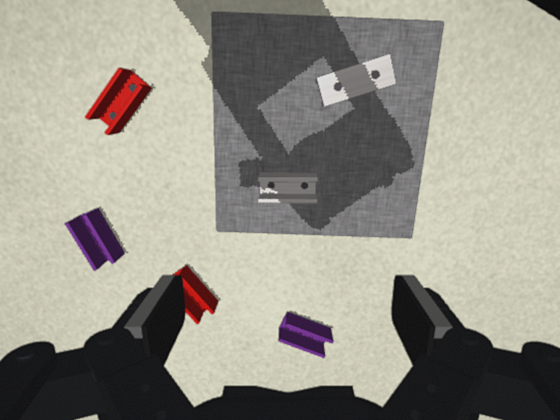

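The wrist view shows second, in shadow, at (288,187) and cap at (356,80). I'll cross-check both with the wrist depth.

```bash
python3 - <<'E'
from h import *
c=dict(np.load('wrist.npz'))
poses(c,dict(second=(245,330,165,212),cap=(305,405,45,115)),lo=.019)
E
```

```text
second 758 [ 545.7 -279.8] [54.  24.6] yaw 15.7 [0.0206 0.0277 0.0292]
cap 2299 [ 574.5 -174.2] [62.5 24. ] yaw 33.4 [0.027  0.0283 0.0295]
```

```bash
python3 -m pendant '[[0,-0.1,3,0,8.5],[0,-0.1,6,0,8.5],[0,-0.1,9,0,8.5],[0,-0.1,12,0,8.5],[0,-0.1,14,0,8.5],[0,-0.1,15,0,8.5],[0,-0.1,15.7,0,8.5],[0,-0.1,15.7,0,8.5],[0,-0.1,15.7,0,7],[0,-0.1,15.7,0,6],[0,-0.1,15.7,0,5],[0,-0.1,15.7,0,4.5]]' 30
python3 -m pendant '[[0,0,0,0,4.5],[0,0,0,0,4.5],[0,0,0,0,4.5],[0,0,0,0,4.5]]'
```

```text
time: 2.32
tool_pos: [0.5464, -0.2803, 0.01]
eef_rot: [0.601, 0.799, -0.0, 0.001]
force: [0.8, 0.8, -0.7]
gripper_width: 0.0448
finger_force: 0.0
time: 2.65
tool_pos: [0.5457, -0.2798, 0.0089]
eef_rot: [0.601, 0.799, 0.0, 0.0]
force: [-0.6, -0.4, -0.7]
gripper_width: 0.0453
finger_force: 0.0
```

```bash
python3 - <<'E'
from h import *
c=snap('wrist');cv2.imwrite('pics/wrist2.png',c['frame'])
E
```

```text
(no output)
```

View pics/wrist2.png

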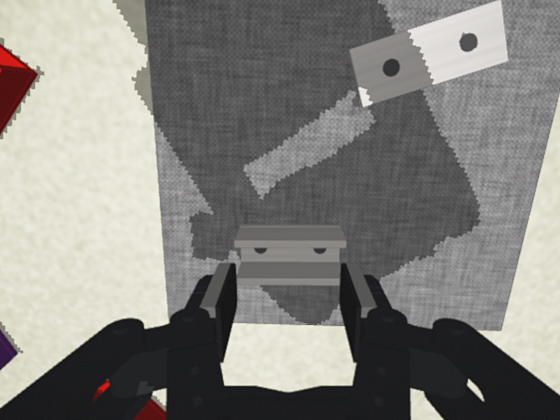

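The fingers appear at the ends of second: tips at (233,265) and (343,265), near leg at v≈275. I can't tell whether they are beside it or above it, so I'll check the depth.

```bash
python3 - <<'E'
from h import *
c=dict(np.load('wrist.npz'))
for u,v in((225,268),(215,268),(233,275),(229,300),(228,340),(347,268),(345,275),(350,300),(355,340),(290,232),(290,272),(290,252),(244,272),(336,272)):
    print(u,v,world(c,[u],[v]).round(4), c['z_map'][v,u])
poses(c,dict(second=(230,350,215,292)),lo=.02,hi=.032)
o,p,M=tool();print(p,o['gripper_width'],o['finger_force'])
E
```

```text
225 268 [[ 0.5178 -0.2765  0.0569]] 0.14354293
215 268 [[ 0.5097 -0.3057  0.0041]] 0.20158766
233 275 [[ 0.5215 -0.2803  0.0537]] 0.1479806
229 300 [[ 0.5228 -0.2849  0.0653]] 0.1382662
228 340 [[ 5.278e-01 -3.533e-01  1.000e-04]] 0.22034924
347 268 [[ 0.5646 -0.2626  0.0575]] 0.14283687
345 275 [[ 0.5637 -0.2641  0.0612]] 0.1396522
350 300 [[ 0.5647 -0.2675  0.0738]] 0.12867172
355 340 [[ 0.568  -0.2766  0.0835]] 0.122244395
290 232 [[ 0.5429 -0.2686  0.017 ]] 0.18151258
290 272 [[ 0.5484 -0.2876  0.0222]] 0.18233524
290 252 [[ 0.5471 -0.2828  0.0082]] 0.19420014
244 272 [[ 0.5259 -0.2941  0.0223]] 0.18225949
336 272 [[ 0.5714 -0.2818  0.0206]] 0.18406495
second 2994 [ 545.9 -279.8] [54. 25.] yaw 16.2 [0.0208 0.0275 0.029 ]
[ 0.5456799  -0.27977353  0.0087396 ] 0.04474315879211826 0.0
```

```bash
python3 - <<'E'
from h import *
c=dict(np.load('wrist.npz'))
o,p,M=tool()
V,U=np.mgrid[0:420,0:560]; P=world(c,U,V); T=(P-p)@M*1000
for nm,s in(('L',-1),('R',1)):
    m=(c['z_map']>0)&(s*T[...,1]>15)&(s*T[...,1]<60)&(abs(T[...,0])<18)&(P[...,2]>.009)&(T[...,2]>-150)
    Q=T[m]; h=-Q[:,2]
    for a in range(0,110,10):
        k=(h>=a)&(h<a+10); 
        if k.sum(): print(nm,a,k.sum(),Q[k].min(0).round(1),Q[k].max(0).round(1))
for u in (205,222,228,338,350): print(u,[(v,P[v,u,2].round(3)) for v in range(230,330,8)])
E
```

```text
L 0 346 [ -9.2 -27.  -10. ] [ 12.3 -15.1  -0.3]
L 10 631 [-12.4 -26.8 -20. ] [ 12.4 -15.  -10. ]
L 20 65 [-11.5 -26.3 -21.3] [ 11.9 -15.4 -20. ]
L 30 20 [ -7.4 -23.6 -39.7] [  8.1 -23.2 -37.8]
L 40 380 [-11.2 -36.3 -50. ] [ 11.6 -23.1 -40. ]
L 50 616 [-11.9 -36.8 -60. ] [ 11.5 -23.  -50. ]
L 60 732 [-11.5 -37.1 -70. ] [ 11.5 -23.  -60. ]
L 70 876 [-11.4 -42.3 -80. ] [ 12.6 -23.  -70. ]
L 80 1705 [-12.7 -55.7 -90. ] [ 14.1 -22.9 -80. ]
L 90 5399 [ -13.1  -58.8 -100. ] [ 15.3 -20.7 -90. ]
L 100 3317 [ -10.1  -60.  -110. ] [  18.   -15.1 -100. ]
R 0 355 [-9.4 15.  -9.9] [12.2 27.3 -0.3]
R 10 607 [-12.3  15.  -20. ] [ 12.4  27.2 -10. ]
R 20 60 [-11.5  15.2 -21.5] [ 12.   26.2 -20. ]
R 30 25 [ -7.1  21.5 -40. ] [  7.8  21.8 -37.7]
R 40 378 [-11.7  21.4 -50. ] [ 11.4  35.2 -40.1]
R 50 606 [-11.4  21.3 -60. ] [ 11.5  35.3 -50. ]
R 60 737 [-11.9  21.4 -70. ] [ 11.7  35.5 -60. ]
R 70 873 [-11.1  21.4 -80. ] [ 12.4  40.4 -70. ]
R 80 1688 [-12.5  21.6 -90. ] [ 14.2  54.1 -80. ]
R 90 5405 [ -13.1   19.8 -100. ] [ 14.1  56.5 -90. ]
R 100 3325 [ -10.1   15.1 -110. ] [  17.9   59.9 -100. ]
205 [(23
[... 1000 characters left out ...]
.float64(0.071))]
338 [(230, np.float64(0.014)), (238, np.float64(0.026)), (246, np.float64(0.028)), (254, np.float64(0.009)), (262, np.float64(0.011)), (270, np.float64(0.021)), (278, np.float64(0.029)), (286, np.float64(0.004)), (294, np.float64(0.004)), (302, np.float64(0.003)), (310, np.float64(0.004)), (318, np.float64(0.004)), (326, np.float64(0.0))]
350 [(230, np.float64(0.004)), (238, np.float64(0.004)), (246, np.float64(0.003)), (254, np.float64(0.004)), (262, np.float64(0.005)), (270, np.float64(0.058)), (278, np.float64(0.065)), (286, np.float64(0.07)), (294, np.float64(0.073)), (302, np.float64(0.075)), (310, np.float64(0.075)), (318, np.float64(0.077)), (326, np.float64(0.077))]
```

The fingertips really sit about 37 mm above the reported TCP, so the fingers closed above the bracket without touching it. I'll reopen, go about 3.6 cm lower, and watch the force.

```bash
python3 -m pendant '[[0,0,0,0,8],[0,0,0,0,8],[0,0,0,0,8],[0,0,0,0,8],[0,0,1,0,8],[0,0,2,0,8],[0,0,2.6,0,8],[0,0,3,0,8],[0,0,3.3,0,8],[0,0,3.6,0,8],[0,0,3.6,0,8],[0,0,3.6,0,8]]' 30
python3 -m pendant '[[0,0,0,0,7],[0,0,0,0,6],[0,0,0,0,5],[0,0,0,0,4.5],[0,0,0,0,4.5],[0,0,0,0,4.5],[0,0,0,0,4.5],[0,0,0,0,4.5]]'
```

```text
time: 3.7
tool_pos: [0.5457, -0.2798, -0.0274]
eef_rot: [0.601, 0.799, -0.0, -0.0]
force: [0.3, -0.2, -0.8]
gripper_width: 0.0798
finger_force: 0.0
time: 4.37
tool_pos: [0.546, -0.28, -0.0266]
eef_rot: [0.601, 0.799, -0.0, 0.0]
force: [-1.4, 0.8, 5.0]
gripper_width: 0.053
finger_force: 31.7
```

```bash
python3 -m pendant '[[0,0,-1,0,4.5],[0,0,-3,0,4.5],[0,0,-6,0,4.5],[0,0,-9,0,4.5],[2,0.4,-11,0.03,4.5],[5,1.1,-11,0.08,4.5],[8.5,1.9,-11,0.13,4.5],[12,2.7,-11,0.18,4.5],[15.5,3.4,-11,0.23,4.5],[19,4.2,-11,0.28,4.5],[22.5,5,-11,0.33,4.5],[26,5.8,-11,0.33,4.5]]'
python3 -m pendant '[[3,0,0,0,4.5],[5.5,0,0,0,4.5],[6.7,0,0,0,4.5],[6.7,0,0,0,4.5],[6.7,0,0,0,4.5],[6.7,0,0,0,4.5]]'
python3 - <<'E'
from h import *
c=snap('wrist');cv2.imwrite('pics/wrist3.png',c['frame'])
plan(.525,.06,.08,-3)
t=snap('top')
E
```

```text
time: 5.37
tool_pos: [0.5288, -0.0123, 0.083]
eef_rot: [0.725, 0.689, 0.0, -0.0]
force: [0.5, 0.0, -0.1]
gripper_width: 0.0532
finger_force: 31.7
time: 5.87
tool_pos: [0.5328, 0.0517, 0.0827]
eef_rot: [0.724, 0.689, -0.0, 0.0]
force: [-0.3, -0.2, -0.8]
gripper_width: 0.0529
finger_force: 31.7
tcp [0.5329 0.0515 0.0827] yawY -2.9 -> shift cm [ 0.81 -0.83  0.27] twist 0.002 q6 -0.06
```

View pics/wrist3.png

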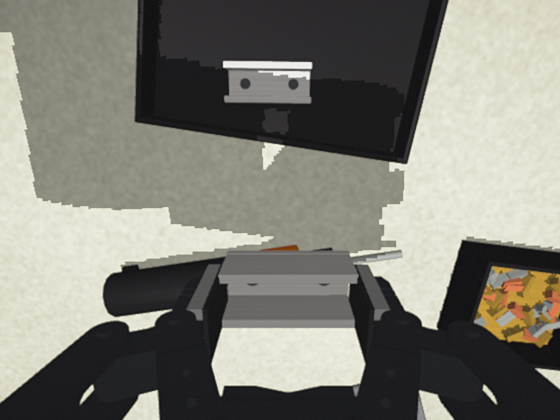

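Second is held squarely at (285,290), and first is clear in the bay at (268,82). Next I'll measure both.

```bash
cat >> h.py <<'E'
def held(c,box,ztop=None):
    "rect of points within 8mm of the top of a held part, in tool xy (mm, rel. TCP)"
    o,p,M=tool(); u0,u1,v0,v1=box; U,V=np.meshgrid(np.arange(u0,u1),np.arange(v0,v1)); P=world(c,U,V)
    T=(P-p)@M*1000; k=(c['z_map'][V,U]>0)&(abs(T[...,0])<16)&(abs(T[...,1])<29)&(T[...,2]>-75)&(T[...,2]<-20)
    Q=T[k]; top=np.percentile(Q[:,2],3); Q=Q[Q[:,2]<top+5]
    r=cv2.minAreaRect(Q[:,:2].astype(np.float32)); print('held tool-xy',np.round(r[0],1),np.round(r[1],1),round(r[2],1),'top z rel',top.round(1),'world',(p+M@np.array([r[0][0],r[0][1],top])/1000).round(4))
E
python3 - <<'E'
from h import *
c=dict(np.load('wrist.npz'))
poses(c,dict(first=(215,320,52,110)),lo=.019)
held(c,(205,370,240,340))
E
```

```text
first 1314 [523.8 138.6] [24.  53.8] yaw 176.4 [0.0243 0.0282 0.0293]
held tool-xy [ 1.  -0.4] [57.2 21.2] 89.9 top z rel -69.9 world [0.5325 0.0524 0.1526]
```

```bash
sed -i 's/<29)&(T\[...,2\]>-75)/<26)\&(T[...,2]>-60)/' h.py; python3 - <<'E'
from h import *
c=dict(np.load('wrist.npz'))
held(c,(215,360,240,340))
E
```

```text
held tool-xy [ 0. -0.] [52.  25.4] 89.8 top z rel -55.7 world [0.5328 0.0515 0.1384]
```

```bash
python3 -m pendant '[[2,-0.2,0,0.012,4.5],[5,-0.6,0,0.012,4.5],[8,-1,0,0.012,4.5],[10.5,-1.3,0,0.012,4.5],[11.3,-1.3,0,0.012,4.5],[11.3,-1.3,0,0.012,4.5],[11.3,-1.3,2,0.012,4.5],[11.3,-1.3,4,0.012,4.5],[11.3,-1.3,6,0.012,4.5],[11.3,-1.3,7,0.012,4.5],[11.3,-1.3,7,0.012,4.5],[11.3,-1.3,7,0.012,4.5]]'
python3 - <<'E'
from h import *
plan(.5255,.1651,-.0265,-3.6)
c=snap('wrist'); held(c,(215,360,240,340)); cv2.imwrite('pics/wrist4.png',c['frame'])
t=snap('top')
poses(t,dict(first=(182,196,234,268)),lo=.019,hi=.031)
E
```

```text
time: 6.97
tool_pos: [0.5253, 0.1653, 0.0125]
eef_rot: [0.729, 0.685, -0.0, -0.0]
force: [1.0, 0.6, 0.6]
gripper_width: 0.0527
finger_force: 31.7
tcp [0.5253 0.1653 0.0125] yawY -3.58 -> shift cm [-0.02  0.03  3.9 ] twist 0.0 q6 0.16
held tool-xy [-0.8 -0. ] [52.  25.4] 89.6 top z rel -55.0 world [0.5257 0.1649 0.0682]
first 112 [523.4 137.8] [52.7 24.3] yaw 0.2 [0.0202 0.0261 0.0296]
```

View pics/wrist4.png

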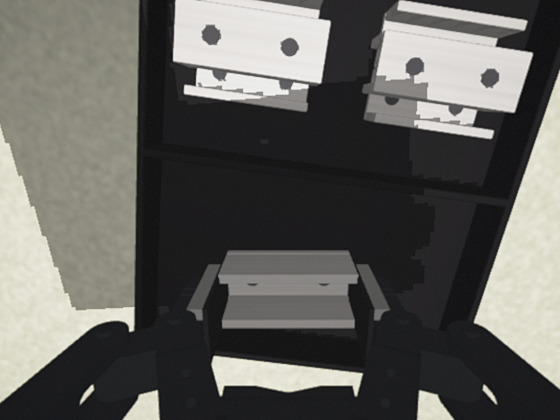

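Second at (285,290) hangs over the bay, clear of the divider. I'll lower it gently.

```bash
python3 -m pendant '[[0,0,1,0,4.5],[0,0,2,0,4.5],[0,0,2.8,0,4.5],[0,0,3.3,0,4.5],[0,0,3.6,0,4.5],[0,0,3.7,0,4.5],[0,0,3.8,0,4.5],[0,0,3.85,0,4.5],[0,0,3.9,0,4.5],[0,0,3.9,0,4.5]]'
python3 - <<'E'
from h import *
plan(.5255,.1651,-.0265,-3.6); print(get_obs()['force'])
E
```

```text
time: 7.9
tool_pos: [0.5253, 0.1665, -0.0261]
eef_rot: [0.728, 0.685, 0.0, 0.0]
force: [0.0, 0.1, -0.7]
gripper_width: 0.0529
finger_force: 31.7
tcp [ 0.5253  0.1665 -0.0261] yawY -3.49 -> shift cm [-0.14  0.03  0.04] twist 0.002 q6 0.17
[ 0.01589377  0.0981892  -0.73592996]
```

```bash
python3 -m pendant '[[0,0,0.05,0,4.5],[0,0,0.08,0,4.5],[0,0,0.08,0,4.5]]'
```

```text
time: 8.15
tool_pos: [0.5254, 0.1665, -0.0266]
eef_rot: [0.728, 0.685, 0.0, 0.0]
force: [0.2, 0.2, 3.1]
gripper_width: 0.0528
finger_force: 32.0
```

```bash
python3 -m pendant '[[-0.05,0,0,0,4.5],[-0.1,0,0,0,4.5],[-0.15,0,0,0,4.5],[-0.15,0,0,0,4.5],[-0.15,0,0,0,4.5]]'
python3 -m pendant '[[0,0,-0.05,0,5.5],[0,0,-0.05,0,6],[0,0,-0.05,0,6.5],[0,0,-0.05,0,7],[0,0,-0.05,0,7],[0,0,-0.05,0,7],[0,0,-3,0,7],[0,0,-6,0,7],[0,0,-9,0,7],[0,0,-12,0,7],[0,0,-12,0,7],[-3,0,-12,0,7]]'
```

```text
time: 8.57
tool_pos: [0.5255, 0.1654, -0.0266]
eef_rot: [0.728, 0.685, 0.001, 0.0]
force: [-0.3, 2.6, 5.8]
gripper_width: 0.0529
finger_force: 32.2
time: 9.57
tool_pos: [0.5255, 0.1383, 0.0952]
eef_rot: [0.727, 0.687, 0.003, 0.002]
force: [0.2, -0.4, -0.8]
gripper_width: 0.0699
finger_force: 0.0
```

```bash
python3 -m pendant '[[-3,0,0,0,7],[-6,0,0,0,7],[-9,0,0,0,7],[-10,0,0,0,7],[-10,0,0,0,7],[-10,0,0,0,7]]'
python3 - <<'E'
from h import *
c=snap('wrist'); cv2.imwrite('pics/wrist5.png',c['frame'])
poses(c,dict(pair=(200,340,20,150)),lo=.021,hi=.031); o=get_obs(); print(o['tool_pos'])
E
```

```text
time: 10.07
tool_pos: [0.5169, 0.0353, 0.0926]
eef_rot: [0.729, 0.685, -0.0, -0.001]
force: [-0.6, -0.6, -0.9]
gripper_width: 0.07
finger_force: 0.0
pair 3085 [514.6 132.9] [58.  92.1] yaw 168.5 [0.0242 0.0281 0.0294]
[0.51690346 0.03596838 0.09265759]
```

View pics/wrist5.png

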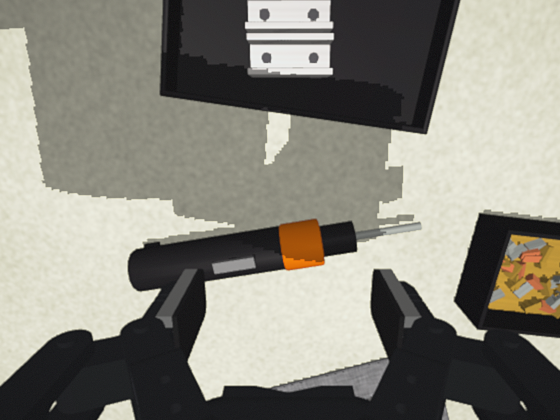

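The pair sits side by side with ends in line: second at v<30 (cut off at the top of the frame) and first at (290,55). I'll step 4 cm closer to measure both fully.

```bash
python3 -m pendant '[[3,0,0,0,7],[4,0,0,0,7],[4,0,0,0,7],[4,0,0,0,7]]'
python3 - <<'E'
from h import *
c=snap('wrist')
V,U=np.mgrid[0:200,200:380]; P=world(c,U,V); a=np.radians(-3.6)
k=(P[...,2]>.023)&(P[...,2]<.032)&(abs(P[...,0]-.525)<.036)&(abs(P[...,1]-.152)<.034); Q=P[k]
r=cv2.minAreaRect(Q[:,:2].astype(np.float32)*1000); print(r)
y=-np.sin(a)*Q[:,0]+np.cos(a)*Q[:,1]; x=np.cos(a)*Q[:,0]+np.sin(a)*Q[:,1]
h,e=np.histogram(y*1000,bins=np.arange(150,216,1)); print([(int(b),int(n)) for b,n in zip(e,h) if n])
for lo,hi in ((150,184),(184,215)):
    m=(y*1000>lo)&(y*1000<hi)
    if m.any(): print(np.percentile(x[m]*1000,[1,99]))
E
```

```text
time: 10.45
tool_pos: [0.5192, 0.0766, 0.0928]
eef_rot: [0.727, 0.687, -0.0, -0.0]
force: [0.7, -0.5, -0.3]
gripper_width: 0.0699
finger_force: 0.0
((524.12744140625, 151.88717651367188), (49.93566131591797, 54.36508560180664), 86.71928405761719)
[(159, 80), (160, 112), (161, 129), (162, 123), (163, 86), (179, 82), (180, 150), (181, 105), (182, 160), (183, 3), (185, 76), (186, 108), (187, 148), (188, 141), (189, 81), (205, 126), (206, 161), (207, 127), (208, 148), (209, 79)]
[487.62369687 540.53247883]
[486.99941304 539.53635359]
```

```bash
python3 -m pendant '[[-2,0.5,0,-0.06,8],[-5,1.4,0,-0.12,8.3],[-8.5,2.4,0,-0.2,8.5],[-12,3.4,0,-0.28,8.5],[-15.5,4.4,0,-0.36,8.5],[-19,5.4,0,-0.44,8.5],[-22,6.3,0,-0.52,8.5],[-24,6.9,0,-0.6,8.5],[-24.7,7,0,-0.64,8.5],[-24.7,7,0,-0.64,8.5],[-24.7,7,0,-0.64,8.5],[-24.7,7,0,-0.64,8.5]]'
python3 - <<'E'
from h import *
plan(.5745,-.1742,-.022,33.3)
c=snap('wrist'); poses(c,dict(cap=(215,360,130,250)),lo=.021,hi=.031)
E
```

```text
time: 11.5
tool_pos: [0.5736, -0.1749, 0.0927]
eef_rot: [0.476, 0.879, 0.0, -0.001]
force: [0.4, 0.9, -0.1]
gripper_width: 0.0849
finger_force: 0.0
tcp [ 0.5736 -0.1749  0.0927] yawY 33.13 -> shift cm [-1.000e-02  1.200e-01  1.147e+01] twist -0.003 q6 -1.06
cap 2955 [ 574.4 -174.1] [62.1 24.2] yaw 33.4 [0.0261 0.0282 0.0294]
```

```bash
python3 -m pendant '[[0,0.1,2,0,8.5],[0,0.1,5,0,8.5],[0,0.1,8,0,8.5],[0,0.1,10,0,8.5],[0,0.1,11,0,8.5],[0,0.1,11.4,0,8.5],[0,0.1,11.4,0,8.5],[0,0.1,11.4,0,7.5],[0,0.1,11.4,0,6.5],[0,0.1,11.4,0,5.5],[0,0.1,11.4,0,5.5],[0,0.1,11.4,0,5.5]]' 30
python3 -m pendant '[[0,0,0,0,5.5],[0,0,0,0,5.5],[0,0,0,0,5.5]]'
```

```text
time: 12.55
tool_pos: [0.5764, -0.1755, -0.0193]
eef_rot: [0.476, 0.88, 0.0, 0.002]
force: [-0.9, 1.1, 6.7]
gripper_width: 0.061
finger_force: 32.6
time: 12.8
tool_pos: [0.5764, -0.1755, -0.0193]
eef_rot: [0.476, 0.88, 0.0, 0.002]
force: [-0.3, 2.8, 6.3]
gripper_width: 0.0608
finger_force: 32.6
```

```bash
python3 -m pendant '[[0,0,-1,0,5.5],[0,0,-3,0,5.5],[0,0,-6,0,5.5],[0,0,-9,0.05,5.5],[2,0.7,-10.5,0.12,5.5],[5,1.8,-11,0.2,5.5],[8.5,3.1,-11,0.28,5.5],[12,4.4,-11,0.36,5.5],[15.5,5.7,-11,0.44,5.5],[19,7,-11,0.52,5.5],[21.5,8,-11,0.6,5.5],[22.6,8.35,-11,0.64,5.5]]'
python3 -m pendant '[[0,0,0,0,5.5],[0,0,0,0,5.5],[0,0,0,0,5.5]]'
python3 - <<'E'
from h import *
c=snap('wrist'); cv2.imwrite('pics/wrist6.png',c['frame'])
o,p,M=tool(); print(p,np.degrees(np.arctan2(M[1,1],M[0,1])))
V,U=np.mgrid[0:420,0:560]; P=world(c,U,V); T=(P-p)@M*1000
k=(P[...,2]>.023)&(P[...,2]<.032)&(abs(P[...,0]-.525)<.036)&(abs(P[...,1]-.152)<.034)
Q=P[k]; r=cv2.minAreaRect(Q[:,:2].astype(np.float32)*1000); print('pair',r)
k=(c['z_map']>0)&(abs(T[...,0])<18)&(abs(T[...,1])<29)&(T[...,2]<5)&(T[...,2]>-20); Q=T[k]
print('cap z rel pct',np.percentile(Q[:,2],[5,25,50,75,95])); 
k=(c['z_map']>0)&(abs(T[...,0])<18)&(abs(T[...,1])<28.5)&(T[...,2]<3)&(T[...,2]>-5)
Q=T[k]; 
if len(Q): 
    print(len(Q),'cap tool', cv2.minAreaRect(Q[:,:2].astype(np.float32)), np.linalg.lstsq(np.c_[Q[:,:2],np.ones(len(Q))],Q[:,2],rcond=None)[0])
E
```

```text
time: 13.8
tool_pos: [0.5196, 0.0632, 0.0897]
eef_rot: [0.728, 0.685, -0.0, -0.001]
force: [0.3, -0.1, 0.2]
gripper_width: 0.0609
finger_force: 33.0
time: 14.05
tool_pos: [0.5222, 0.0589, 0.0894]
eef_rot: [0.728, 0.685, 0.0, 0.001]
force: [0.3, 0.2, -0.5]
gripper_width: 0.0608
finger_force: 33.0
[0.52230137 0.05858019 0.0892852 ] -3.522275366521301
pair ((524.2031860351562, 152.02488708496094), (49.937278747558594, 54.72705841064453), 86.50675201416016)Traceback (most recent call last):
  File "<stdin>", line 8, in <module>
    return _quantile_unchecked(
        a, q, axis, out, overwrite_input, method, keepdims, weights)
    return _ureduce(a,
                    func=_quantile_ureduce_func,
    ...<5 lines>...
                    overwrite_input=overwrite_input,
                    method=method)
    r = func(a, **kwargs)
    result = _quantile(arr,
                       quantiles=q,
    ...<2 lines>...
                       out=out,
                       weights=wgt)
    slices_having_nans = np.isnan(arr[-1, ...])
                                  ~~~^^^^^^^^^
IndexError: index -1 is out of bounds for axis 0 with size 0
```

View pics/wrist6.png

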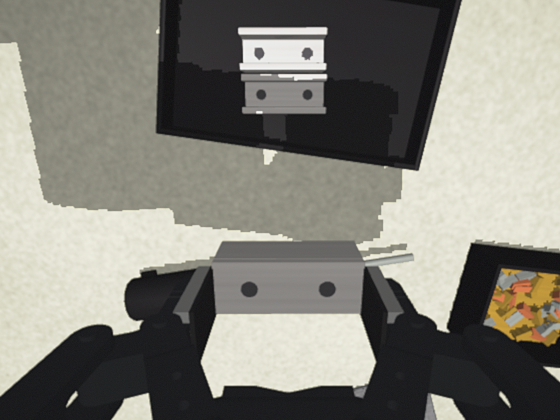

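Pair is clear at (283,70), and cap is held level at (288,288).

```bash
cat >> h.py <<'E'
def capfit(c):
    o,p,M=tool(); V,U=np.mgrid[0:420,0:560]; P=world(c,U,V); T=(P-p)@M*1000
    k=(c['z_map']>0)&(abs(T[...,0])<18)&(abs(T[...,1])<27)&(abs(T[...,2]+47.5)<4); Q=T[k]
    r=cv2.minAreaRect(Q[:,:2].astype(np.float32)); w=p+M@np.array([*r[0],np.median(Q[:,2])])/1000
    print(len(Q),'cap tool',np.round(r[0],1),np.round(r[1],1),round(r[2],1),'world top',w.round(4),'slopes',np.linalg.lstsq(np.c_[Q[:,:2],np.ones(len(Q))],Q[:,2],rcond=None)[0].round(3))
E
python3 - <<'E'
from h import *
c=dict(np.load('wrist.npz')); capfit(c); plan(.5242,.152,.05,-3.4)
E
```

```text
7293 cap tool [1.6 0. ] [54.  25.7] 89.9 world top [0.5224 0.0602 0.1369] slopes [ 2.4000e-02  0.0000e+00 -4.7582e+01]
tcp [0.5223 0.0586 0.0893] yawY -3.52 -> shift cm [ 9.34 -0.39  3.92] twist -0.002 q6 -0.04
```

```bash
python3 -m pendant '[[2,-0.1,0,0,5.5],[5,-0.2,0,0,5.5],[7.5,-0.3,0,0,5.5],[9,-0.4,0,0,5.5],[9.2,-0.4,0,0,5.5],[9.2,-0.4,0,0,5.5],[9.2,-0.4,2.5,0,5.5],[9.2,-0.4,5,0,5.5],[9.2,-0.4,6.5,0,5.5],[9.2,-0.4,7,0,5.5],[9.2,-0.4,7,0,5.5],[9.2,-0.4,7,0,5.5]]'
python3 - <<'E'
from h import *
c=snap('wrist'); capfit(c); plan(.5242,.1510,-.0153,-3.4)
E
```

```text
time: 15.1
tool_pos: [0.5237, 0.1508, 0.0192]
eef_rot: [0.729, 0.685, 0.0, 0.0]
force: [0.2, 0.3, 0.4]
gripper_width: 0.0608
finger_force: 33.0
7216 cap tool [ 1.1 -0. ] [25.5 54. ] 0.1 world top [0.524  0.1521 0.0666] slopes [ 1.6000e-02  2.0000e-03 -4.6956e+01]
tcp [0.524  0.1511 0.0197] yawY -3.56 -> shift cm [-0.01  0.01  3.5 ] twist -0.003 q6 0.14
```

```bash
python3 -m pendant '[[0,0,0.6,0,5.5],[0,0,1.2,0,5.5],[0,0,1.6,0,5.5],[0,0,2,0,5.5],[0,0,2.4,0,5.5],[0,0,2.7,0,5.5],[0,0,3,0,5.5],[0,0,3.2,0,5.5],[0,0,3.2,0,5.5],[0,0,3.2,0,5.5]]'
```

```text
time: 15.98
tool_pos: [0.523, 0.1519, -0.0132]
eef_rot: [0.728, 0.685, -0.0, -0.0]
force: [-0.7, -0.0, 0.3]
gripper_width: 0.0609
finger_force: 33.0
```

Free of contact and already 13 mm below the leg tops. I'll do the last 2–3 mm until it seats.

```bash
python3 -m pendant '[[0,0,0.1,0,5.5],[0,0,0.15,0,5.5],[0,0,0.2,0,5.5],[0,0,0.25,0,5.5],[0,0,0.25,0,5.5]]'
```

```text
time: 16.4
tool_pos: [0.5232, 0.1519, -0.0152]
eef_rot: [0.728, 0.685, 0.0, 0.0]
force: [-0.7, -0.3, 3.0]
gripper_width: 0.061
finger_force: 33.2
```

```bash
python3 -m pendant '[[0,0,0.05,0,5.5],[0,0,0.1,0,5.5],[0,0,0.1,0,5.5],[0,0,0.05,0,6.4],[0,0,0.05,0,6.8],[0,0,0.05,0,7.2],[0,0,0.05,0,7.4],[0,0,0.05,0,7.4],[0,0,0.05,0,7.4],[0,0,-1,0,7.4],[0,0,-3,0,7.4],[0,0,-6,0,7.4]]'
python3 -m pendant '[[0,0,-3,0,7.4],[0,0,-6,0,7.4],[-4,0,-7,0,7.4],[-8,0,-7,0,7.4],[-11,0,-7,0,7.4],[-11,0,-7,0,7.4],[-11,0,-7,0,7.4]]'
python3 - <<'E'
from h import *
c=snap('wrist'); f=c['frame']
cv2.imwrite('pics/wrist7.png',cv2.resize(f[0:180,120:480],None,fx=2.2,fy=2.2))
V,U=np.mgrid[0:200,150:420]; P=world(c,U,V); 
B=(abs(P[...,0]-.524)<.04)&(abs(P[...,1]-.152)<.034)
for n,lo,hi in(('cap',.0305,.037),('pair',.024,.0295)):
    Q=P[B&(P[...,2]>lo)&(P[...,2]<hi)]; r=cv2.minAreaRect(Q[:,:2].astype(np.float32)*1000); print(n,len(Q),r,np.median(Q[:,2]),np.linalg.lstsq(np.c_[Q[:,:2],np.ones(len(Q))],Q[:,2],rcond=None)[0].round(3))
print(get_obs()['tool_pos'])
E
```

```text
time: 17.4
tool_pos: [0.521, 0.1516, 0.0435]
eef_rot: [0.728, 0.685, -0.002, -0.002]
force: [0.9, 0.9, 0.1]
gripper_width: 0.0741
finger_force: 0.0
time: 17.98
tool_pos: [0.5164, 0.0407, 0.1152]
eef_rot: [0.73, 0.684, 0.0, 0.0]
force: [-0.3, 0.3, 0.2]
gripper_width: 0.0743
finger_force: 0.0
cap 3648 ((522.3434448242188, 151.34283447265625), (43.746482849121094, 61.96900177001953), 86.5489730834961) 0.03227809571845455 [-0.    -0.001  0.033]
pair 1142 ((522.3796997070312, 151.96282958984375), (50.22128677368164, 60.333702087402344), 86.3475112915039) 0.02801761102577799 [-0.005 -0.005  0.031]
[0.51628774 0.04172904 0.11495914]
```

View pics/wrist7.png

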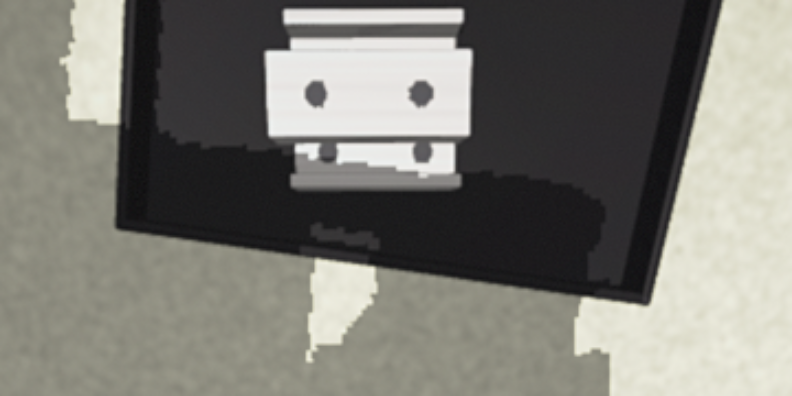

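The picture shows cap at (368,93) level over both brackets. Its top measures 32.3 mm (32 expected), the pair's outer width is 50 mm, and the gripper is clear. Handing in.

```bash
python3 -c "
from rig import bot; print(bot.hand_in())"
```

```text
the job is handed in; nothing more can be done
None
```

The pack is done and handed in at about 18 s of the 64 s allowed: second stands beside first with a gap of about 2 mm, and cap is nested fully home and level over both. The driver, bin and bottle were not touched; the hand-in gave no verdict.

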